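# Set the eccentric roller of a deburring guide with a setting plate

## Task

Set the brush-deburring guide for the next batch of covers with the blue setting plate: slide that plate, the top one of the stack, out of its wooden block until its tab hangs well over the open front edge, pinch it there, and lay it flat in the mouth of the guide between fence and black roller, its shoulder at the front edge so that the whole tab hangs out. Let go, turn the red wing head anticlockwise until the roller comes up to the plate but leaves it just free to slide (2 mm of play at most), then check the setting by pushing the plate on into the guide until less than half of its tab still hangs out, and leave it lying there with the roller as set. The two grey plates stay in their block, and the tools and parts around stay where they are.

Things in the scene. Friction and masses are not known exactly. Their poses are not given: they have to be found in the camera images.
- plate_block: Fixed wooden block, 126 x 84 mm, holding three stacked plates. Origin: middle of its open front edge, at table height; x from front to back, z up. Its top is at z 45 mm; side rails: inner faces y = +-31 mm, tops z 63 mm; back stop: inner face x 118 mm; front lip: x 0 to 5 mm, top z 52 mm, which holds back the two lower plates but not the top one.
- blue_plate: Blue setting plate, top of the stack, 4 mm thick, rigid, about 80 g, slippery (finger pads hold better). Body x 0 to 70 mm, y +-30 mm; tab x -40 to 0, y +-15 mm. Origin: underside, at the shoulder between tab and body; z up. In the stack its upper side is 57 mm above the table; its tab points to the block's open front and ends 4 to 8 mm behind that edge.
- grey_plate_mid: Grey setting plate under the blue one, same form, body 58 mm wide, 4 mm thick, 120 g; origin as on the blue plate; underside 49 mm above the table. Stays in the block.
- grey_plate_low: Dark grey setting plate at the bottom of the stack, same form, body 56 mm wide, 4 mm thick, 120 g; origin as on the blue plate; underside 45 mm above the table. Stays in the block.
- guide_mouth (a point): Middle of the fixed guide's front (infeed) edge, on the bed's upper face, 45 mm above the table. x along the feed into the guide, y to the fence, z up. Bed: x 0 to 172, y -88 to 64 mm; free space down to the table at x < 0. Fence face: y = +30 mm, x 14 to 170 mm, 20 mm high, slightly flared in front; the black roller (44 mm across, 15 mm high) faces it from the -y side.
- adjuster_head (a point): Centre of the red wing head of the eccentric bolt, on its axis (x 46, y -49 mm from guide_mouth), 35 mm above the bed (80 mm above the table). x along the wing, z up. Wing 40 mm long, 11 mm thick, from 23 to 47 mm above the bed; below it a collar 20 mm across and a flange 28 mm across, whose top is 19.5 mm above the bed.
- adjuster (a joint): Angle of the eccentric bolt, 0 to 1.6 rad, growing anticlockwise seen from above; starts at 0 to 0.35 (roller back); at 0 the wing lies along the guide's x. Gap between fence and roller = 57 + 11 cos(angle) mm: 68 at 0, 62 at 1.10, 60 (blue plate tight) at 1.295. Stays where left (friction 0.2 N m). The roller spins freely and moves up to 11 mm along +x as the bolt turns.
- snap_gauge: Bystander: flat steel gap gauge, 44 x 90 x 12 mm, lying on the table; origin: centre of its underside.
- deburr_tool: Bystander: blue-handled deburring tool, 164 mm long, 14 mm high, lying on the table; origin: middle of its underside.
- loose_cover: Bystander: brown moulded cover, 59 x 74 x 32 mm, the nearer of the two at the left of the block; origin: centre of its underside.
- second_cover: Bystander: brown moulded cover, 59 x 74 x 32 mm, the farther of the two; origin: centre of its underside.
- bench_brush: Bystander: hand brush with wooden handle, 40 x 141 x 36 mm, behind the work; origin: centre of its underside.
There are look-alikes about, which are no part of the job. Of the things that look like the blue_plate, the larger one is meant.

How it is judged:
By the outcome, as a careful person would: the job done as asked, in the order asked, and still so for the second after the job is handed in, with the robot touching nothing.
It also fails if it takes over 64 s, if anything falls off the work surface, if the arm or the gripper's body presses on something with over 40 N, if the wrist force passes 120 N, or if a joint passes its speed limit or range.

## Robot

A 7-joint arm with a two-finger parallel gripper is mounted at the origin on a cart in front of the work surface, level with it; the furniture and walls round the work are solid. World frame = base frame: x ahead of the robot, y to its left, z up, the work surface at z = 0. Lengths are in m, angles in rad, forces in N, time in s.
With the tool pointing down it reaches from about 0.425 to 1.025 m from the base axis. Payload 3.6 kg.
Tool frame: the origin (TCP) lies at the very end of the fingers, on their centre line; the grasp point (between the pads) lies 19 mm behind it; z points along the fingers, y is the line along which they close (so a half turn about z gives the same grasp; the last joint's range is limited). The gripper opens to 85 mm and grips with 20 to 120 N. Pads are 22 mm wide; open, the fingers measure 114 mm over their backs; the gripper's body (76 mm by 85 mm) begins 54 mm behind the grasp point. The pads swing forward as they close: fully open they stand 13 mm farther back than shut.
Start: joints at [-1.288, 0.591, 0.048, 1.609, -0.033, 0.943, -0.034], TCP at [0.267, 0.674, 0.203] pointing down, gripper open.
Joint ranges: [-2.69, 2.69], [-0.47, 2.24], [-1.27, 1.36], [0.19, 2.51], [-1.53, 4.68], [0.08, 2.07], [-3.09, 3.09]. Speed limits (rad/s): [2.57, 2.57, 3.14, 3.14, 3.14, 3.14, 3.14].

## Interface

Orientations are given as a unit quaternion [x, y, z, w].
In Python, from bench import get_obs, read_camera, camera_model, finish_job gives the robot as it stands.
- The arm moves only by the shell command python3 -m handwheel 'ROWS'. ROWS is text: rows parted by semicolons, each of 5 numbers parted by spaces: the shift along the tool's x, y, z in mm, then the turn about the tool's z in rad, then the opening, from 0 (shut) to 1 (fully open). A call has exactly 5 rows; each row shifts and turns the commanded pose from where the row before left it, along the tool's axes as they then stand; what a row does not reach is not made up. A row lasts 1/12 s, in which the tool goes at most 41.7 mm and 7.16 degrees, less where a joint would pass 70% of its speed; a pose out of reach is approached as far as the arm can. A call with a gripper value outside its range is refused whole. The fingers move at their own pace and stop on an object; the grip force is fixed at half the most. Time passes only in rows, so rows that do not move let the fingers close, or fill a call up. It gives the time, the measured TCP pose, the force, the opening and the grip force at its end, in the units of the state.
- get_obs(): the state, without advancing time (a new reading comes with each control period).
- read_camera(name): name is "scene" or "top" or "wrist"; returns (picture, depth): 384x512x3 uint8, red, green, blue; 384x512 float32, m along the optical axis (not along the pixel's ray), 0 where there is no reading.
- camera_model(name): a dict with "intrinsics" (3x3 intrinsics, pixels), "dist" ([k1, k2, p1, p2, k3] as OpenCV has them; the pictures are not rectified), "R" (3x3) and "t" (3): a world point X has camera coordinates R X + t. Camera axes: x right, y down, z forward; pixel columns grow to the right and rows downward; lengths in m; the calibration is good to about 2 mm. A picture is of the moment at which its call begins: read the wrist's pose just before it. camera_model takes no time and is no camera call; for the wrist camera it gives the pose at the moment of the call.
- finish_job(): hands the job in; it is judged then, once.
The state is a dict: "time_s": time; "q": joint angles; "joint_velocities": joint speeds; "tau": joint torques, N m; "ee_pos": TCP position; "ee_rot": TCP orientation; "contact_force": force on the tool from outside, world axes, zero at the start; "ft_torque": the same for the moment, N m; "gripper_width": finger opening in m; "gripper_force": force on a finger pad.
Only numpy, scipy, OpenCV 4.12 (cv2) and the standard library are available. Lean on these libraries where they do the work, as an engineer would, in place of code of your own. Each camera call takes 0.05 s, during which the arm holds its last target. There are 200 camera calls.

## Working session

There is one attempt and no reset: what is moved stays moved. The work goes in short steps, Python scripts to look and compute and a shell command to move; the robot and the scene stay as the last step left them, time stands still between calls to the robot, and variables do not carry over. Pictures are saved under pics/ and viewed, at most 10 in all, crops included, and the job is handed in when it is done.

```bash
mkdir -p pics; ls
python3 - <<'E'
from bench import *
import cv2, numpy as np
o=get_obs(); print({k:np.round(v,3) for k,v in o.items()})
for n in ("scene","top","wrist"):
    p,d=read_camera(n); np.savez(f"{n}0.npz",p=p,d=d,**{k:np.array(v) for k,v in camera_model(n).items()})
    m=camera_model(n); print(n,np.round(m["intrinsics"],1).tolist(),m["dist"],np.round(m["R"],3).tolist(),np.round(m["t"],3))
    cv2.imwrite(f"pics/{n}0.png",p[:,:,::-1])
E
```

```text
pics
{'time_s': np.float64(0.0), 'q': array([-1.287,  0.592,  0.048,  1.61 , -0.033,  0.943, -0.034]), 'joint_velocities': array([ 0.   ,  0.   ,  0.001, -0.002,  0.   , -0.002, -0.   ]), 'tau': array([-0.0000e+00, -5.4869e+01,  1.5460e+00, -1.9813e+01,  9.0000e-03,
        9.0000e-03,  0.0000e+00]), 'ee_pos': array([0.266, 0.673, 0.202]), 'ee_rot': array([ 0.187,  0.982, -0.001, -0.   ]), 'contact_force': array([-0.249,  0.227,  0.397]), 'ft_torque': array([ 0.062,  0.005, -0.016]), 'gripper_force': np.float64(0.0), 'gripper_width': np.float64(0.085)}
scene [[348.4, 0.0, 251.7], [0.0, 348.4, 190.7], [0.0, 0.0, 1.0]] [-0.01693915  0.          0.          0.          0.        ] [[-0.526, -0.85, 0.02], [-0.472, 0.272, -0.838], [0.707, -0.451, -0.545]] [0.445 0.287 0.628]
top [[473.6, 0.0, 258.1], [0.0, 473.6, 196.6], [0.0, 0.0, 1.0]] [0.04433958 0.         0.         0.         0.        ] [[-0.009, -1.0, 0.021], [-0.991, 0.006, -0.133], [0.133, -0.022, -0.991]] [0.171 0.593 1.28 ]
wrist [[319.6, 0.0, 259.9], [0.0, 319.6, 189.8], [0.0, 0.0, 1.0]] [-0.04736055  0.          0.          0.          0.        ] [[0.366, 0.931, -0.002], [0.898, -0.353, 0.264], [0.245, -0.098, -0.965]] [-0.724 -0.034  0.378]
```

View pics/top0.png

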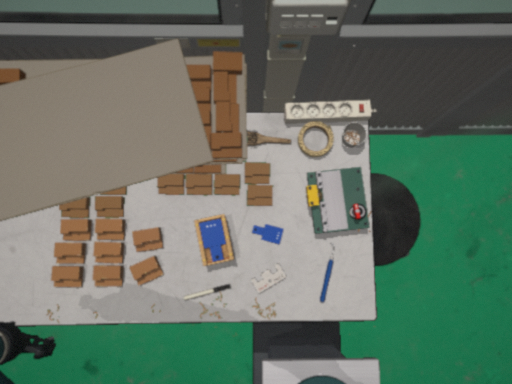

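View pics/scene0.png

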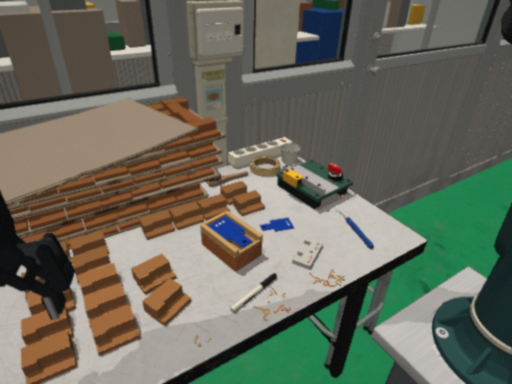

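The top view shows two blue candidates: the plate in the wooden block at (215,241), tab toward the robot, and a small blue plate lying on the table at (268,233). I choose the larger one, in the block. The guide is at (338,200), with its red wing at (357,212).

```bash
cat > h.py <<'E'
import numpy as np, cv2
from bench import *
def ray(m,uv):
    uv=np.atleast_2d(np.array(uv,float))
    n=cv2.undistortPoints(uv[:,None],np.array(m["intrinsics"]),np.array(m["dist"]))[:,0]
    d=np.c_[n,np.ones(len(n))]@np.array(m["R"]); c=-np.array(m["R"]).T@np.array(m["t"]); return c,d
def onz(m,uv,z):
    c,d=ray(m,uv); return c+d*((z-c[2])/d[:,2])[:,None]
def depthpt(m,uv,dep):
    c,d=ray(m,uv); return c+d*np.array([dep[int(round(v)),int(round(u))] for u,v in np.atleast_2d(uv)])[:,None]
def proj(m,X):
    r,_=cv2.Rodrigues(np.array(m["R"])); return cv2.projectPoints(np.atleast_2d(np.array(X,float)),r,np.array(m["t"]),np.array(m["intrinsics"]),np.array(m["dist"]))[0][:,0]
E
python3 - <<'E'
from h import *
z=np.load("top0.npz"); p,d=z["p"],z["d"]
c=cv2.resize(p[150:290,185:385],None,fx=4,fy=4,interpolation=cv2.INTER_CUBIC)
cv2.imwrite("pics/crop1.png",c[:,:,::-1])
# depth heights
v,u=np.mgrid[150:290,185:385]; uv=np.c_[u.ravel(),v.ravel()]
P=depthpt(z,uv,d).reshape(140,200,3); np.save("P.npy",P)
for q in [(215,235),(213,258),(268,233),(357,212),(330,200),(345,190),(313,196),(300,250),(318,225),(350,228)]:
    print(q,np.round(P[q[1]-150,q[0]-185],3))
E
```

```text
(215, 235) [0.488 0.284 0.056]
(213, 258) [0.426 0.289 0.056]
(268, 233) [ 0.496  0.138 -0.001]
(357, 212) [ 0.544 -0.095  0.094]
(330, 200) [ 0.584 -0.034  0.037]
(345, 190) [ 0.611 -0.076  0.042]
(313, 196) [0.59  0.018 0.076]
(300, 250) [0.447 0.049 0.003]
(318, 225) [0.514 0.003 0.048]
(350, 228) [ 0.505 -0.086  0.042]
```

View pics/crop1.png

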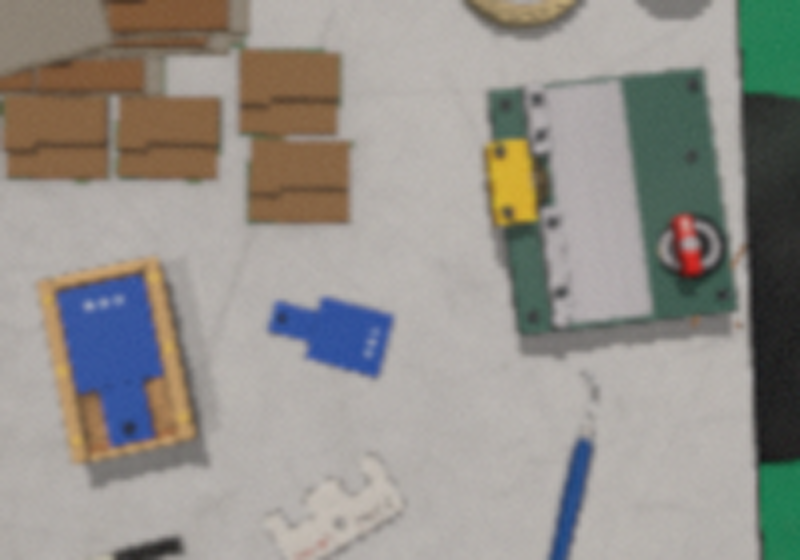

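The crop shows the block plate with its body at (110,340) and its tab hole at (128,428), pointing to the robot; the front edge of the block is at (85–195,450). The look-alike is smaller, at (335,335). The guide front edge runs (522,335)–(738,310), with the yellow clamp and fence on its left and the red wing at (689,245).

```bash
cat >> h.py <<'E'
def masks(p):
    r,g,b=[p[:,:,i].astype(int) for i in range(3)]
    return dict(blue=((b>110)&(b>r+60)&(b>g+50)).astype(np.uint8), red=((r>150)&(r>g+90)&(r>b+90)).astype(np.uint8),
      green=((g>r+15)&(g>b)&(g<130)&(g>40)).astype(np.uint8), grey=((abs(r-b)<30)&(r>140)).astype(np.uint8))
def comps(m,amin=20):
    n,l,s,c=cv2.connectedComponentsWithStats(m,connectivity=8)
    return [(int(s[i,4]),np.round(c[i],1).tolist(),l==i) for i in range(1,n) if s[i,4]>=amin]
def pix(M): v,u=np.nonzero(M); return np.c_[u,v]
def plate(m,M,z):
    """origin, direction tab->body in xy from filled blue mask"""
    M=M.astype(np.uint8); cs,_=cv2.findContours(M,cv2.RETR_EXTERNAL,cv2.CHAIN_APPROX_NONE); f=np.zeros_like(M); cv2.drawContours(f,cs,-1,1,-1)
    X=onz(m,pix(f),z)[:,:2]; c=X.mean(0); w,V=np.linalg.eigh(np.cov((X-c).T)); a=V[:,1]
    s=(X-c)@a; 
    if (s**3).mean()>0: a=-a       # long tail is the tab
    return c-a*.0228,a,np.sqrt(w),c,np.ptp(s)
E
python3 - <<'E'
from h import *
for n in("top","scene"):
    z=np.load(n+"0.npz"); K=masks(z["p"])
    for a,c,M in comps(K["blue"]):
        print(n,"blue",a,c)
        if n=="top" and abs(c[0]-215)<15:
            o,ax,w,cc,L=plate(z,M,.057); print("plate o",o,"yaw",np.arctan2(ax[1],ax[0]),w,cc,L)
    for a,c,M in comps(K["red"],8):
        X=onz(z,pix(M),.092); print(n,"red",a,c,X.mean(0))
    if n=="top":
        P=np.load("P.npy"); H=((P[:,:,2]>.036)&(P[:,:,2]<.056)&(P[:,:,1]<.06)&(P[:,:,1]>-.15)&(P[:,:,0]>.45)&(P[:,:,0]<.72)).astype(np.uint8)
        A=comps(H,500); 
        for a,c,M in A: r=cv2.minAreaRect(P[M][:,:2].astype(np.float32)); print("guide",a,c,r,cv2.boxPoints(r))
        H=((P[:,:,2]>.036)&(P[:,:,2]<.075)&(P[:,:,1]>.2)&(P[:,:,0]<.57)&(P[:,:,1]<.36)).astype(np.uint8)
        for a,c,M in comps(H,500): r=cv2.minAreaRect(P[M][:,:2].astype(np.float32)); print("block",a,c,r,cv2.boxPoints(r))
# triangulate centroid of blue top of stack
t,s=np.load("top0.npz"),np.load("scene0.npz")
def cen(z,near):
    return min(comps(masks(z["p"])["blue"]),key=lambda q:np.hypot(q[1][0]-near[0],q[1][1]-near[1]))[1]
def tri(a,b):
    c1,d1=ray(t,a);c2,d2=ray(s,b);A=np.c_[d1[0],-d2[0]];k=np.linalg.lstsq(A,c2-c1,rcond=None)[0];p1=c1+k[0]*d1[0];p2=c2+k[1]*d2[0];return (p1+p2)/2,np.linalg.norm(p1-p2)
print("tri blue",tri(cen(t,(215,241)),cen(s,(232,232))))
z=np.load("wrist0.npz"); o=get_obs()
from scipy.spatial.transform import Rotation as R
Rt=R.from_quat(o["ee_rot"]).as_matrix(); print("cam in tool",Rt.T@(-z["R"].T@z["t"]-o["ee_pos"]),"optical axis in tool",Rt.T@z["R"][2]); print(Rt)
E
```

```text
top blue 652 [212.9, 237.2]
plate o [0.45988797 0.28494817] yaw 0.21282828936737133 [0.01479754 0.02865679] [0.48217354 0.2897641 ] 0.10740954916732545
top blue 342 [269.0, 233.0]
top blue 64 [326.4, 279.4]
top red 18 [357.7, 214.8] [ 0.53689149 -0.09705075  0.092     ]
guide 2728 [154.4, 49.1] ((0.5847781896591187, -0.05499376356601715), (0.17237849533557892, 0.15272195637226105), 5.892690181732178) [[ 0.49120474  0.01211505]
 [ 0.506884   -0.13979992]
 [ 0.67835164 -0.12210257]
 [ 0.6626724   0.0298124 ]]
block 1513 [28.6, 89.5] ((0.476563036441803, 0.2878878712654114), (0.12640146911144257, 0.08633512258529663), 11.727018356323242) [[0.40590772 0.3173089 ]
 [0.42345527 0.23277587]
 [0.5472183  0.25846684]
 [0.52967083 0.34299988]]
scene blue 565 [230.1, 230.7]
scene blue 254 [278.1, 224.5]
scene blue 88 [359.5, 231.9]
scene red 28 [334.4, 165.8] [ 0.54501501 -0.0920785   0.092     ]
tri blue (array([0.48123387, 0.2884138 , 0.05495504]), np.float64(0.0035614672304903304))
cam in tool [ 6.83223853e-02  1.52884551e-04 -1.70515858e-01] optical axis in tool [-2.63927110e-01  7.16908569e-04  9.64542361e-01]
[[-9.29869899e-01  3.67888126e-01 -5.46291411e-04]
 [ 3.67888515e-01  9.29868381e-01 -1.68364730e-03]
 [-1.11414741e-04 -1.76654728e-03 -9.99998433e-01]]
```

Sizes agree: block 126×86 mm, guide 172×153 mm, plate height 55–57 mm, and the shoulder about 46 mm behind the front edge. I'll move the wrist camera over the block.

```bash
python3 -m handwheel '-33 -24 0 0 1;-33 -24 0 0 1;-33 -24 0 0 1;-33 -24 0 0 1;-33 -24 0 0 1'; python3 -m handwheel '-33 -24 0 0 1;-33 -24 0 0 1;-33 -24 0 0 1;-33 -24 0 0 1;-33 -24 0 0 1'; python3 -m handwheel '0 -23 20 0 1;0 -20 0 -0.12 1;0 0 0 -0.12 1;0 0 0 -0.12 1;0 0 0 -0.12 1'
cat >> h.py <<'E'
from scipy.spatial.transform import Rotation as Ro
def tool():
    o=get_obs(); M=Ro.from_quat(o["ee_rot"]).as_matrix(); return o,M
def go(x,y,z,yaw=None):
    """shift in tool axes (mm) to world point, and turn about tool z for tool x at yaw (mod pi)"""
    o,M=tool(); d=M.T@(np.array([x,y,z])-o["ee_pos"])*1000; s="shift mm %s"%np.round(d,1)
    if yaw is not None:
        y0=np.arctan2(M[1,0],M[0,0]); t=-(yaw-y0); t=(t+np.pi/2)%np.pi-np.pi/2; s+=" turn %.3f"%t
    print(s,"tcp",np.round(o["ee_pos"],4),"t",round(float(o["time_s"]),2),"q7",round(float(o["q"][6]),2),"F",np.round(o["contact_force"],1))
E
python3 - <<'E'
from h import *
go(.47,.285,.17,.208); m=camera_model("wrist"); p,d=read_camera("wrist"); np.savez("w1.npz",p=p,d=d,**{k:np.array(v) for k,v in m.items()}); cv2.imwrite("pics/w1.png",p[:,:,::-1])
for a,c,M in comps(masks(p)["blue"],200):
    print(a,c)
    print(plate(m,M,.057))
E
```

```text
time_s: 0.57
ee_pos: [0.3767, 0.4999, 0.2029]
ee_rot: [0.187, 0.982, -0.0, 0.0]
contact_force: [0.5, -0.2, 1.0]
gripper_width: 0.0853
gripper_force: 0.0
time_s: 0.98
ee_pos: [0.4859, 0.3276, 0.203]
ee_rot: [0.187, 0.982, -0.0, -0.0]
contact_force: [1.0, 0.6, -0.1]
gripper_width: 0.0854
gripper_force: 0.0
time_s: 1.4
ee_pos: [0.4693, 0.2887, 0.1829]
ee_rot: [-0.054, 0.999, -0.0, -0.0]
contact_force: [0.3, -0.2, -0.2]
gripper_width: 0.0852
gripper_force: 0.0
shift mm [-0.3 -3.8 12.9] turn -0.100 tcp [0.4693 0.2887 0.1829] t 1.4 q7 1.01 F [ 0.3 -0.2 -0.2]
5310 [259.5, 184.8]
(array([0.45550758, 0.28557874]), array([0.9782439, 0.2074581]), array([0.0153204 , 0.02944938]), array([0.47781154, 0.29030878]), np.float64(0.10872363028199991))
2175 [123.5, 172.7]
(array([0.48586548, 0.18159886]), array([-0.26991038, -0.96288545]), array([0.00995772, 0.01883172]), array([0.47971152, 0.15964507]), np.float64(0.07050865536622697))
```

View pics/w1.png

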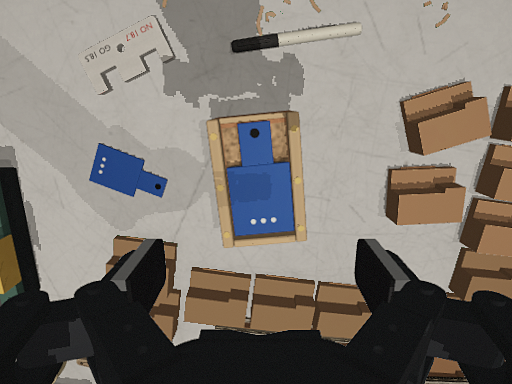

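The wrist view shows the blue plate in the block: tab hole at (255,132), body end at (262,235), front edge of the block at row about 116. The smaller look-alike is at (125,172), outside.

Run:
```python
from h import *
w=np.load("w1.npz"); d=w["d"]; v,u=np.mgrid[90:260,180:330]; P=depthpt(w,np.c_[u.ravel(),v.ravel()],d)
H=(P[:,2]>.036)&(P[:,2]<.08); r=cv2.minAreaRect(P[H][:,:2].astype(np.float32)); print(r,cv2.boxPoints(r))
H2=(P[:,2]>.059)&(P[:,2]<.08); r=cv2.minAreaRect(P[H2][:,:2].astype(np.float32)); print("rails",r,cv2.boxPoints(r),np.median(P[H2][:,2]))
M=[q for q in comps(masks(w["p"])["blue"],3000)][0][2]; X=onz(w,pix(M),.057)[:,:2]
print("plate z by depth",np.median(depthpt(w,pix(M),d)[:,2]))
a=np.array([np.cos(.207),np.sin(.207)]); s=X@a; b=X@np.array([-a[1],a[0]])
print("s range",s.min(),s.max(),"shoulder from ends",s.min()+.04,s.max()-.07,"lat",b.min(),b.max(), "tab lat",b[s<s.min()+.03].min(),b[s<s.min()+.03].max())
z=np.load("top0.npz")
c1,d1=ray(w,comps(masks(w["p"])["blue"],3000)[0][1]); c2,d2=ray(z,[212.9,237.2]); k=np.linalg.lstsq(np.c_[d1[0],-d2[0]],c2-c1,rcond=None)[0]; print("tri",c1+k[0]*d1[0],c2+k[1]*d2[0])
o=np.array([.4555,.2856])
t=a*.045+o; go(t[0],t[1],.075,.207)
```

```text
((0.4747985005378723, 0.2886402904987335), (0.12526823580265045, 0.08450990170240402), 11.847288131713867) [[0.4048235  0.3171361 ]
 [0.4221737  0.23442641]
 [0.54477346 0.26014447]
 [0.52742326 0.34285417]]
rails ((0.47482118010520935, 0.28874507546424866), (0.12518082559108734, 0.08431414514780045), 11.847288131713867) [[0.40490904 0.31715408]
 [0.42221907 0.23463596]
 [0.5447333  0.26033607]
 [0.52742326 0.3428542 ]] 0.062440642957288156
plate z by depth 0.05660884134098945
s range 0.4673018973582772 0.5760100140934861 shoulder from ends 0.5073018973582772 0.506010014093486 lat 0.15618521877419167 0.21528952731176176 tab lat 0.17102370695711433 0.20030888890329476
tri [0.48306617 0.29083467 0.0339461 ] [0.48321013 0.29146795 0.03399977]
shift mm [-30.6   2.5 108. ] turn -0.095 tcp [0.4694 0.289  0.183 ] t 1.45 q7 1.02 F [ 0.4 -0.  -0.3]
```

```bash
python3 -m handwheel '-30.6 2.5 0 0 0;0 0 30 -0.095 0;0 0 30 0 0;0 0 30 0 0;0 0 20 0 0'; python3 -m handwheel '0 0 6 0 0;0 0 0 0 0;0 0 1 0 0;0 0 1 0 0;0 0 0 0 0'; python3 -m handwheel '0 0 1 0 0;0 0 0 0 0;0 0 1 0 0;0 0 0 0 0;0 0 0 0 0'
```

```text
time_s: 1.87
ee_pos: [0.4986, 0.2944, 0.0706]
ee_rot: [-0.098, 0.995, -0.001, -0.001]
contact_force: [0.1, 0.1, 0.0]
gripper_width: 0.0256
gripper_force: 0.0
time_s: 2.28
ee_pos: [0.5007, 0.2959, 0.0665]
ee_rot: [-0.099, 0.995, 0.001, 0.001]
contact_force: [0.2, -0.1, 0.4]
gripper_width: -0.0
gripper_force: 0.0
time_s: 2.7
ee_pos: [0.4997, 0.2952, 0.0632]
ee_rot: [-0.099, 0.995, 0.0, 0.0]
contact_force: [0.7, -0.1, 0.3]
gripper_width: -0.0002
gripper_force: 0.0
```

```bash
python3 -m handwheel '0 0 2 0 0;0 0 2 0 0;0 0 1 0 0;0 0 0 0 0;0 0 0 0 0'; python3 -m handwheel '0 0 1 0 0;0 0 0 0 0;0 0 1 0 0;0 0 0 0 0;0 0 0 0 0'
```

```text
time_s: 3.12
ee_pos: [0.4995, 0.2951, 0.0579]
ee_rot: [-0.099, 0.995, -0.0, -0.0]
contact_force: [-0.7, 0.2, -0.5]
gripper_width: -0.0001
gripper_force: 0.0
time_s: 3.53
ee_pos: [0.4996, 0.2952, 0.0561]
ee_rot: [-0.099, 0.995, -0.0, -0.0]
contact_force: [-0.4, 0.5, -0.1]
gripper_width: 0.0003
gripper_force: 0.0
```

```bash
python3 -m handwheel '0 0 1 0 0;0 0 0 0 0;0 0 0.5 0 0;0 0 0 0 0;0 0 0 0 0'; python3 -m handwheel '0 0 0.5 0 0;0 0 0 0 0;0 0 0.5 0 0;0 0 0 0 0;0 0 0 0 0'
```

```text
time_s: 3.95
ee_pos: [0.4996, 0.2952, 0.0546]
ee_rot: [-0.099, 0.995, -0.0, -0.0]
contact_force: [0.2, -0.0, -1.2]
gripper_width: -0.0001
gripper_force: 0.0
time_s: 4.37
ee_pos: [0.4996, 0.2952, 0.0536]
ee_rot: [-0.099, 0.995, -0.0, -0.0]
contact_force: [-1.0, -0.1, -0.2]
gripper_width: -0.0
gripper_force: 0.0
```

```bash
python3 -m handwheel '0 0 0.7 0 0;0 0 0 0 0;0 0 0.7 0 0;0 0 0 0 0;0 0 0 0 0'
python3 - <<'E'
from h import *
p,d=read_camera("wrist"); cv2.imwrite("pics/w2.png",p[:,:,::-1])
E
```

```text
time_s: 4.78
ee_pos: [0.4997, 0.2952, 0.0522]
ee_rot: [-0.099, 0.995, -0.0, 0.0]
contact_force: [0.2, -0.1, 0.0]
gripper_width: 0.0002
gripper_force: 0.0
```

View pics/w2.png

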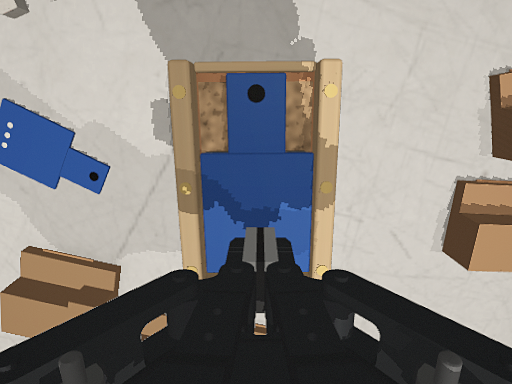

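The fingertips at (258,228) stand over the blue body (rows 153–270), centred and with no force yet. I'll keep pressing down.

```bash
python3 -m handwheel '0 0 0.7 0 0;0 0 0 0 0;0 0 0.7 0 0;0 0 0 0 0;0 0 0 0 0';python3 -m handwheel '0 0 0.7 0 0;0 0 0 0 0;0 0 0.7 0 0;0 0 0 0 0;0 0 0 0 0'
```

```text
time_s: 5.25
ee_pos: [0.4996, 0.2952, 0.0508]
ee_rot: [-0.099, 0.995, -0.0, -0.0]
contact_force: [0.1, -0.5, -0.5]
gripper_width: -0.0001
gripper_force: 0.0
time_s: 5.67
ee_pos: [0.4996, 0.2952, 0.0494]
ee_rot: [-0.099, 0.995, -0.0, -0.0]
contact_force: [0.3, -1.1, -0.1]
gripper_width: -0.0003
gripper_force: 0.0
```

Run:
```python
from h import *
m=camera_model("wrist"); p,d=read_camera("wrist"); np.savez("w3.npz",p=p,d=d,**{k:np.array(v) for k,v in m.items()})
o,M=tool(); print(o["ee_pos"],proj(m,o["ee_pos"]))
for r in range(200,262,3): print(r,[tuple(np.round(depthpt(m,(c,r),d)[0],4)[[0,2]]) for c in (235,247,258,270)], p[r,247])
n="top"
q,dd=read_camera(n); mm=camera_model(n); print("tcp in top",proj(mm,o["ee_pos"]))
```

```text
[0.49961942 0.29519195 0.04937654] [[257.92833409 225.76249488]]
200 [(np.float64(0.485), np.float64(0.0558)), (np.float64(0.4834), np.float64(0.0568)), (np.float64(0.4825), np.float64(0.0562)), (np.float64(0.4808), np.float64(0.0573))] [ 42  69 125]
203 [(np.float64(0.4865), np.float64(0.0565)), (np.float64(0.4853), np.float64(0.0561)), (np.float64(0.4839), np.float64(0.0568)), (np.float64(0.4826), np.float64(0.057))] [ 41  69 125]
206 [(np.float64(0.4878), np.float64(0.0574)), (np.float64(0.4871), np.float64(0.0557)), (np.float64(0.4855), np.float64(0.0571)), (np.float64(0.484), np.float64(0.0578))] [ 39  69 124]
209 [(np.float64(0.4897), np.float64(0.0568)), (np.float64(0.4885), np.float64(0.0566)), (np.float64(0.4876), np.float64(0.0558)), (np.float64(0.4862), np.float64(0.0561))] [ 40  69 124]
212 [(np.float64(0.4916), np.float64(0.0561)), (np.float64(0.4901), np.float64(0.0568)), (np.float64(0.4889), np.float64(0.0569)), (np.float64(0.4878), np.float64(0.0562))] [ 34  59 110]
215 [(np.float64(0.4928), np.float64(0.0575)), (np.float64(0.4915), np.float64(0.0576)), (np.float64(0.
[... 2217 characters left out ...]
 (np.float64(0.4877), np.float64(0.1061)), (np.float64(0.4867), np.float64(0.1064))] [100 100  97]
254 [(np.float64(0.4939), np.float64(0.1001)), (np.float64(0.4882), np.float64(0.1093)), (np.float64(0.4878), np.float64(0.1086)), (np.float64(0.4869), np.float64(0.1086))] [100 100  97]
257 [(np.float64(0.4934), np.float64(0.1035)), (np.float64(0.4887), np.float64(0.1108)), (np.float64(0.4872), np.float64(0.1121)), (np.float64(0.4865), np.float64(0.1118))] [100 100  97]
260 [(np.float64(0.4935), np.float64(0.1058)), (np.float64(0.4887), np.float64(0.1132)), (np.float64(0.4872), np.float64(0.1145)), (np.float64(0.4865), np.float64(0.1142))] [102 100  97]
tcp in top [[211.14107086 230.89663322]]
```

Run:
```python
from h import *
n="scene"; p,d=read_camera(n); m=camera_model(n); o,M=tool(); u=proj(m,np.vstack([o["ee_pos"],o["ee_pos"]+[0,0,.03]])); print(u)
c=cv2.resize(p[140:290,160:310],None,fx=4,fy=4,interpolation=cv2.INTER_CUBIC); cv2.imwrite("pics/s2.png",c[:,:,::-1]); print((u-[160,140])*4)
```

```text
[[223.07711117 229.07028621]
 [222.75840729 218.97498411]]
[[252.30844468 356.28114485]
 [251.03362917 315.89993643]]
```

View pics/s2.png

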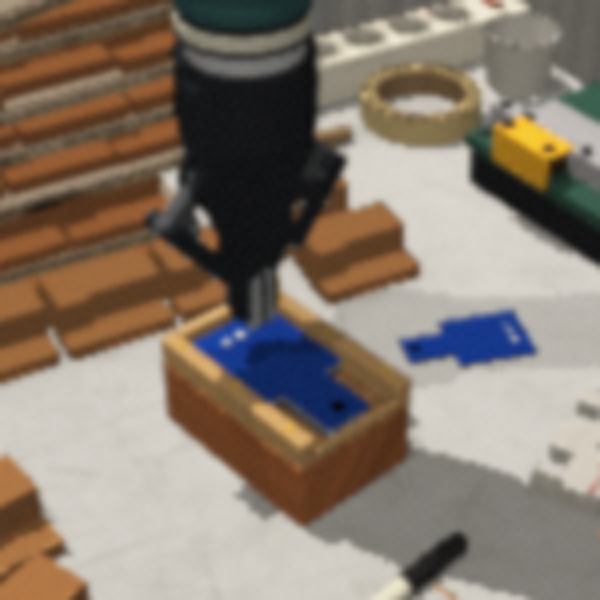

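The scene crop shows the closed fingertips at (255,325), hovering well above the plate. The real finger ends are therefore about 29 mm above the reported TCP, as the wrist depth also shows. I'll use that offset from here on, and let contact confirm it.

```bash
python3 -m handwheel '0 0 5 0 0;0 0 5 0 0;0 0 4 0 0;0 0 0 0 0;0 0 0 0 0';python3 -m handwheel '0 0 1 0 0;0 0 1 0 0;0 0 1 0 0;0 0 1 0 0;0 0 0 0 0'
```

```text
time_s: 6.23
ee_pos: [0.4992, 0.295, 0.0348]
ee_rot: [-0.099, 0.995, -0.0, -0.001]
contact_force: [-0.4, -0.4, 0.9]
gripper_width: 0.0
gripper_force: 0.0
time_s: 6.65
ee_pos: [0.4996, 0.2952, 0.0313]
ee_rot: [-0.099, 0.995, -0.0, -0.0]
contact_force: [-0.2, -0.3, 0.9]
gripper_width: 0.0002
gripper_force: 0.0
```

```bash
python3 -m handwheel '0 0 0.7 0 0;0 0 0 0 0;0 0 0.7 0 0;0 0 0 0 0;0 0 0 0 0';python3 -m handwheel '0 0 0.7 0 0;0 0 0 0 0;0 0 0.7 0 0;0 0 0 0 0;0 0 0 0 0'
```

```text
time_s: 7.07
ee_pos: [0.4996, 0.2952, 0.03]
ee_rot: [-0.099, 0.995, -0.0, -0.0]
contact_force: [0.4, 0.3, -1.1]
gripper_width: 0.0002
gripper_force: 0.0
time_s: 7.48
ee_pos: [0.4997, 0.2952, 0.0289]
ee_rot: [-0.099, 0.995, 0.0, 0.0]
contact_force: [-0.4, -0.1, 4.2]
gripper_width: -0.0001
gripper_force: 2.0
```

Contact comes at a reported z of 29 mm with the plate top at 57, so the offset is 28 mm. Now I press a little and drag outwards (tool +x).

```bash
python3 -m handwheel '0 0 0.6 0 0;0 0 0 0 0;1.5 0 0 0 0;3 0 0 0 0;3 0 0 0 0';python3 -m handwheel '4 0 0 0 0;4 0 0 0 0;4 0 0 0 0;0 0 0 0 0;0 0 0 0 0'
python3 - <<'E'
from h import *
m=camera_model("wrist"); p,d=read_camera("wrist"); o,M=tool()
for a,c,B in comps(masks(p)["blue"],1500):
    X=onz(m,pix(B),.057)[:,:2]; ax=np.array([.9786,.2060]); s=X@ax; print(a,c,"tab end s",s.min(),"overhang",.4614-s.min(),"tcp s",o["ee_pos"][:2]@ax)
E
```

```text
time_s: 7.9
ee_pos: [0.4945, 0.2947, 0.0289]
ee_rot: [-0.099, 0.995, 0.001, 0.002]
contact_force: [2.5, -0.4, 5.5]
gripper_width: 0.0001
gripper_force: 2.9
time_s: 8.32
ee_pos: [0.4816, 0.292, 0.0289]
ee_rot: [-0.099, 0.995, 0.001, 0.001]
contact_force: [-0.2, -0.3, 7.2]
gripper_width: 0.0004
gripper_force: 3.8
11975 [261.6, 152.8] tab end s 0.44923400706314953 overhang 0.012165992936850445 tcp s 0.5315058089502144
4654 [36.8, 187.9] tab end s 0.4769695864007133 overhang -0.01556958640071332 tcp s 0.5315058089502144
```

It moves with the fingers, without slip (overhang 12 mm). 23 mm more.

```bash
python3 -m handwheel '2 0 0 0 0;4 0 0 0 0;4 0 0 0 0;4 0 0 0 0;4 0 0 0 0';python3 -m handwheel '4 0 0 0 0;1.5 0 0 0 0;0 0 0 0 0;0 0 -8 0 0;0 0 -22 0 0'; python3 -m handwheel '0 0 -25 0 0;0 0 -25 0 0;0 0 -15 0 0;0 0 0 0 0;0 0 0 0 0'
python3 - <<'E'
from h import *
m=camera_model("wrist"); p,d=read_camera("wrist"); o,M=tool(); np.savez("w4.npz",p=p,d=d,**{k:np.array(v) for k,v in m.items()}); cv2.imwrite("pics/w4.png",p[:,:,::-1])
a,c,B=max(comps(masks(p)["blue"],1500),key=lambda q:q[0]); ax=np.array([.9786,.2060])
X=onz(m,pix(B),.057)[:,:2]; s=X@ax; print(a,c,"overhang",.4614-s.min(), "len",np.ptp(s)); print(plate(m,B,.057), np.median(depthpt(m,pix(B),d)[:,2]))
E
```

```text
time_s: 8.78
ee_pos: [0.4651, 0.2886, 0.0289]
ee_rot: [-0.099, 0.995, 0.001, 0.002]
contact_force: [1.3, -0.1, 6.8]
gripper_width: 0.0001
gripper_force: 3.1
time_s: 9.2
ee_pos: [0.4552, 0.2854, 0.0562]
ee_rot: [-0.099, 0.995, -0.002, -0.003]
contact_force: [0.3, 0.0, 0.6]
gripper_width: 0.0001
gripper_force: 0.0
time_s: 9.62
ee_pos: [0.4575, 0.2869, 0.1237]
ee_rot: [-0.099, 0.995, 0.0, 0.001]
contact_force: [-0.4, 1.3, 0.3]
gripper_width: 0.0002
gripper_force: 0.0
5600 [258.4, 188.0] overhang -0.004750666011794913 len 0.06827722678543402
(array([0.43349136, 0.2963999 ]), array([ 0.89438548, -0.447297  ]), array([0.0172757 , 0.01815748]), array([0.45388335, 0.28620152]), np.float64(0.08871772250040684)) 0.0566305194443156
```

View pics/w4.png

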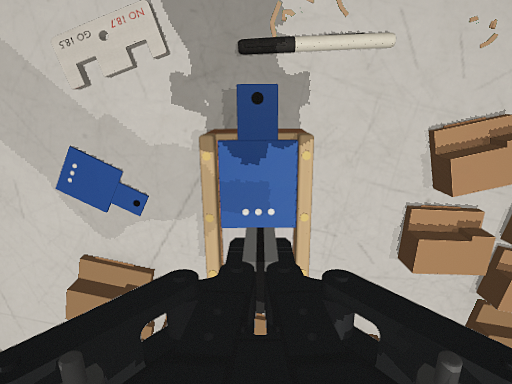

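The tab now hangs over the front (rows 84–140, columns 237–278), with the shoulder at row 140 just inside the lip. The shaded tab had dropped out of the mask, so I'll loosen the mask.

```bash
sed -i 's/b>110)&(b>r+60)&(b>g+50)/b>70)\&(b>r+40)\&(b>g+28)/' h.py
python3 - <<'E'
from h import *
m=np.load("w4.npz"); p=m["p"]
a,c,B=max(comps(masks(p)["blue"],1500),key=lambda q:q[0]); ax=np.array([.9786,.2060]); n=np.array([-.206,.9786])
X=onz(m,pix(B),.057)[:,:2]; s=X@ax; print(a,c,"overhang",.4614-s.min(), "len",np.ptp(s)); o,a,*r=plate(m,B,.057); print(o,a,np.arctan2(a[1],a[0]),r)
b=X@n; t=s<s.min()+.03; print("tab lat",b[t].min(),b[t].max(),"blk .1849")
yaw=np.arctan2(a[1],a[0]); end=s.min()
P=ax*(end+.016)+n*(b[t].min()+b[t].max())/2
print(P); go(P[0],P[1],.010,.207)
E
```

```text
8819 [257.7, 165.2] overhang 0.03548318126411043 len 0.10882163488191915
[0.41416834 0.27746265] [0.97840908 0.20667769] 0.2081781119058988 [array([0.01539154, 0.02954812]), array([0.43647607, 0.2821749 ]), np.float64(0.10884643099915026)]
tab lat 0.17154581074865285 0.20059267217784257 blk .1849
[0.39412954 0.27312222]
shift mm [ 64.   -0.6 112.8] turn -0.009 tcp [0.4568 0.2864 0.1228] t 9.67 q7 1.07 F [ 0.7  0.7 -0.6]
```

```bash
python3 -m handwheel '32 0 0 0 0.8;33 -0.6 0 0 0.8;0 0 0 0 0.8;0 0 0 -0.009 0.8;0 0 0 0 0.8'; python3 -m handwheel '0 0 25 0 0.8;0 0 25 0 0.8;0 0 25 0 0.8;0 0 20 0 0.8;0 0 10 0 0.8'; python3 -m handwheel '0 0 9 0 0.8;0 0 0 0 0.8;0 0 0 0 0.8;0 0 0 0 0.8;0 0 0 0 0.8'
python3 - <<'E'
from h import *
m=camera_model("wrist"); p,d=read_camera("wrist"); o,M=tool(); np.savez("w5.npz",p=p,d=d,**{k:np.array(v) for k,v in m.items()}); cv2.imwrite("pics/w5.png",p[:,:,::-1])
go(.39315,.2729,.008,.208)
E
```

```text
time_s: 10.08
ee_pos: [0.3938, 0.2733, 0.1223]
ee_rot: [-0.104, 0.995, -0.0, -0.0]
contact_force: [0.1, 0.0, -0.5]
gripper_width: 0.0607
gripper_force: 0.0
time_s: 10.5
ee_pos: [0.3944, 0.2731, 0.0154]
ee_rot: [-0.103, 0.995, -0.001, -0.001]
contact_force: [-0.2, 0.5, 1.2]
gripper_width: 0.0681
gripper_force: 0.0
time_s: 10.92
ee_pos: [0.3946, 0.2739, 0.0099]
ee_rot: [-0.103, 0.995, 0.001, 0.001]
contact_force: [0.8, -0.3, 0.3]
gripper_width: 0.0682
gripper_force: 0.0
shift mm [ 1.6 -0.6  1.9] turn -0.001 tcp [0.3946 0.2738 0.0099] t 10.97 q7 0.99 F [ 0.2 -0.3  0.5]
```

View pics/w5.png

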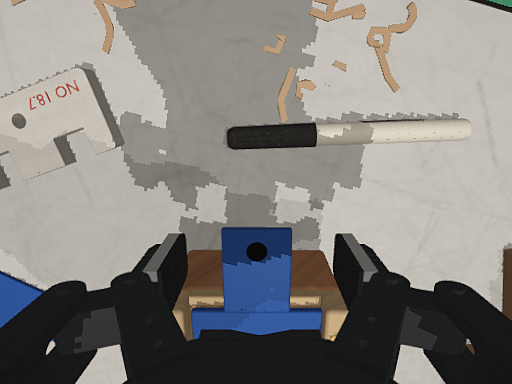

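The open fingers at (175,255) and (345,255) straddle the hanging tab (columns 222–292). Now I close.

```bash
python3 -m handwheel '1.5 -0.5 2 0 0.8;0 0 0 0 0.2;0 0 0 0 0.1;0 0 0 0 0;0 0 0 0 0'; python3 -m handwheel '0 0 0 0 0;0 0 0 0 0;0 0 0 0 0;0 0 0 0 0;0 0 0 0 0'
python3 - <<'E'
from h import *
m=camera_model("wrist"); p,d=read_camera("wrist"); o,M=tool(); np.savez("w6.npz",p=p,d=d,**{k:np.array(v) for k,v in m.items()}); print(o["gripper_width"],o["gripper_force"],o["contact_force"],o["ee_pos"])
B=max(comps(masks(p)["blue"],1000),key=lambda q:q[0])[2]; print(np.ptp(pix(B),axis=0), pix(B).min(0),np.median(depthpt(m,pix(B),d)[:,2]))
E
```

```text
time_s: 11.38
ee_pos: [0.3925, 0.2721, 0.0071]
ee_rot: [-0.103, 0.995, -0.0, -0.0]
contact_force: [-0.2, -0.5, 1.4]
gripper_width: 0.0284
gripper_force: 58.8
time_s: 11.8
ee_pos: [0.3925, 0.2722, 0.007]
ee_rot: [-0.103, 0.995, -0.0, -0.0]
contact_force: [-0.3, -1.9, 3.6]
gripper_width: 0.0279
gripper_force: 58.8
0.028401849420159345 58.83949398994446 [-0.5768752  -1.44451842  2.49079461] [0.39248498 0.27221796 0.00702971]
[ 88 100] [216 234] 0.05635599426537606
```

```bash
python3 -m handwheel '0 0 -5 0 0;0 0 -15 0 0;0 0 -20 0 0;0 0 -20 0 0;0 -10 -5 0 0'; python3 -m handwheel '2.2 -30 0 0 0;2.2 -33 0 0 0;2.2 -33 0 0 0;2.2 -33 0 0 0;2.2 -33 0 0 0'; python3 -m handwheel '2.2 -33 0 0 0;2.2 -33 0 0 0;2.2 -33 0 0 0;2.2 -33 0 0 0;2.2 -30 0 0 0';python3 -m handwheel '0 0 0 0.05 0;0 0 0 0.055 0;0 0 0 0 0;0 0 0 0 0;0 0 0 0 0';  python3 - <<'E'
from h import *
m=camera_model("wrist"); p,d=read_camera("wrist"); o,M=tool(); np.savez("w7.npz",p=p,d=d,ee=o["ee_pos"],M=M,**{k:np.array(v) for k,v in m.items()}); cv2.imwrite("pics/w7.png",p[:,:,::-1])
go(.4726,-.0577,.07,.103)
E
```

```text
time_s: 12.27
ee_pos: [0.396, 0.2665, 0.0744]
ee_rot: [-0.105, 0.994, 0.003, 0.003]
contact_force: [0.4, -0.1, -1.1]
gripper_width: 0.0285
gripper_force: 59.2
time_s: 12.68
ee_pos: [0.4169, 0.1002, 0.0717]
ee_rot: [-0.104, 0.995, 0.0, -0.0]
contact_force: [1.0, 0.1, -1.0]
gripper_width: 0.0285
gripper_force: 59.2
time_s: 13.1
ee_pos: [0.4393, -0.0613, 0.0716]
ee_rot: [-0.103, 0.995, -0.0, -0.0]
contact_force: [-0.1, -0.4, -0.8]
gripper_width: 0.0282
gripper_force: 59.2
time_s: 13.52
ee_pos: [0.4395, -0.0585, 0.0718]
ee_rot: [-0.052, 0.999, 0.0, -0.0]
contact_force: [0.0, -0.3, -0.1]
gripper_width: 0.0281
gripper_force: 59.3
shift mm [-33.   -2.8   1.8] turn 0.001 tcp [ 0.4395 -0.0583  0.0719] t 13.57 q7 1.54 F [-0.1  0.7 -1.8]
```

View pics/w7.png

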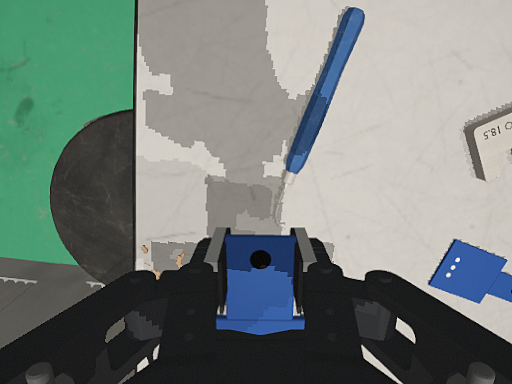

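The tab is held squarely (columns 222–298). The wrist camera looks to the robot side here, so I go up and over the guide for one good look at its front edge and wing.

```bash
python3 -m handwheel '-10 0 -30 0 0;-30 0 -25 0 0;-35 0 -20 0 0;-35 0 0 0 0;-30 0 0 0 0'; python3 -m handwheel '-20 0 0 0 0;0 0 0 0 0;0 0 0 0 0;0 0 0 0 0;0 0 0 0 0';  python3 - <<'E'
from h import *
m=camera_model("wrist"); p,d=read_camera("wrist"); o,M=tool(); np.savez("w8.npz",p=p,d=d,ee=o["ee_pos"],M=M,**{k:np.array(v) for k,v in m.items()}); cv2.imwrite("pics/w8.png",p[:,:,::-1])
E
```

```text
time_s: 13.98
ee_pos: [0.5826, -0.0435, 0.1491]
ee_rot: [-0.052, 0.999, -0.0, 0.003]
contact_force: [-1.1, -0.3, -0.6]
gripper_width: 0.0286
gripper_force: 59.5
time_s: 14.4
ee_pos: [0.5968, -0.0426, 0.1465]
ee_rot: [-0.051, 0.999, -0.0, -0.001]
contact_force: [-0.4, 0.5, 0.2]
gripper_width: 0.0283
gripper_force: 59.5
```

View pics/w8.png

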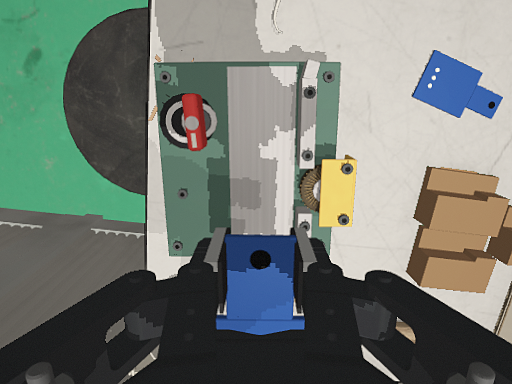

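The view shows the guide: front edge at row 62 from (154,62) to (341,62), fence on columns 297–315 with flare at the top, red wing at (194,122), roller under it.

Run:
```python
from h import *
m=np.load("w8.npz"); d=m["d"]; p=m["p"]
print(onz(m,[(154,62),(341,62.5)],.045))
v,u=np.mgrid[40:225,140:350]; P=depthpt(m,np.c_[u.ravel(),v.ravel()],d).reshape(185,210,3)
H=(P[:,:,2]>.038)&(P[:,:,2]<.052); 
F=[];L=[];Rr=[]
for j in range(20,195,4):
    i=np.nonzero(H[:,j])[0]
    if len(i)>10: F.append(P[i[0],j])
for i in range(30,150,4):
    j=np.nonzero(H[i])[0]; L.append(P[i,j[0]]); Rr.append(P[i,j[-1]])
for n,A in (("front",F),("-y side",L),("+y side",Rr)):
    A=np.array(A,np.float32); f=cv2.fitLine(A[:,:2],cv2.DIST_HUBER,0,.001,.001).ravel(); print(n,f,np.degrees(np.arctan2(f[1],f[0])),np.median(A[:,2]))
R=max(comps(masks(p)["red"],30),key=lambda q:q[0])[2]; X=onz(m,pix(R),.092)[:,:2].astype(np.float32); 
Z=depthpt(m,pix(R),d)[:,2]; print("red z",np.median(Z),np.percentile(Z,95)); T=Z>.085; D=depthpt(m,pix(R),d)[T][:,:2].astype(np.float32)
r=cv2.minAreaRect(D); print("wing depth-top",r, cv2.boxPoints(r)); 
w,V=np.linalg.eigh(np.cov(D.T)); print("wing dir",np.arctan(V[1,1]/V[0,1]),D.mean(0))
# fence
H=(P[:,:,2]>.058)&(P[:,:,2]<.070)&(P[:,:,1]>-.06)&(P[:,:,0]<.60); r=cv2.minAreaRect(P[H][:,:2].astype(np.float32)); print("fence",cv2.boxPoints(r)); 
g=[]
for i in range(30,110,4):
    j=np.nonzero(H[i])[0]
    if len(j)>3: g.append(P[i,j[0]])
print("fence face",np.round(g,4)[:, :2].tolist())
```

```text
[[ 0.50561699 -0.1368555   0.045     ]
 [ 0.49047157  0.01289771  0.045     ]]
front [ 0.10709529 -0.99424875  0.4980372  -0.0680925 ] -83.8521 0.04398472
-y side [ 0.9935012   0.11382178  0.5626406  -0.1315164 ] 6.5356717 0.044070885
+y side [ 0.99436504 -0.1060103   0.5369715   0.01380305] -6.0853767 0.044559482
red z 0.091444190246568 0.09269197944486215
wing depth-top ((0.5357871055603027, -0.07535459101200104), (0.016572412103414536, 0.0535547137260437), 0.7740938067436218) [[ 0.5271399  -0.04869163]
 [ 0.5278634  -0.10224145]
 [ 0.5444343  -0.10201755]
 [ 0.5437108  -0.04846773]]
wing dir 1.5504609602326327 [ 0.5354833  -0.09588776]
fence [[ 0.49033436  0.02050294]
 [ 0.49462304 -0.02103748]
 [ 0.6016644  -0.0099865 ]
 [ 0.59737575  0.03155392]]
fence face [[0.5015, -0.0181], [0.5045, -0.0186], [0.5076, -0.0191], [0.5101, -0.0194], [0.5133, -0.0189], [0.5162, -0.0185], [0.519, -0.0184], [0.522, -0.018], [0.525, -0.0177], [0.528, -0.0173], [0.531, -0.0172], [0.534, -0.0168], [0.537, -0.0166], [0.5404, -0.0161], [0.5434, -0.0159], [0.5465, -0.0154], [0.5496, -0.0151], [0.5527, -0.0147], [0.5558, -0.0144], [0.5588, -0.0142]]
```

```bash
python3 -m handwheel '25 0 0 0 0;35 0 0 0 0;35 0 0 0 0;28 0 0 0 0;0 0 0 0 0'
python3 - <<'E'
from h import *
go(.4721,-.0567,.000,.102)
m=np.load("w8.npz"); p=m["p"]; R=max(comps(masks(p)["red"],30),key=lambda q:q[0])[2].astype(np.uint8)
R=cv2.morphologyEx(R,cv2.MORPH_CLOSE,np.ones((5,5),np.uint8)); R=cv2.morphologyEx(R,cv2.MORPH_OPEN,np.ones((7,7),np.uint8))
Q=onz(m,pix(R),.092)[:,:2]; Q=Q[np.linalg.norm(Q-[.5477,-.0947],axis=1)<.03].astype(np.float32)
r=cv2.minAreaRect(Q); print("wing",r,Q.mean(0)); w,V=np.linalg.eigh(np.cov(Q.T)); print(np.arctan(V[1,1]/V[0,1]))
E
```

```text
time_s: 14.87
ee_pos: [0.4661, -0.0564, 0.146]
ee_rot: [-0.05, 0.999, -0.0, -0.006]
contact_force: [-1.3, -0.1, -1.0]
gripper_width: 0.0281
gripper_force: 59.5
shift mm [ -7.6  -0.8 145.9] turn -0.001 tcp [ 0.4661 -0.0564  0.146 ] t 14.87 q7 1.58 F [-1.3 -0.1 -1. ]
wing ((0.5350251793861389, -0.09621486812829971), (0.013983734883368015, 0.009645315818488598), 5.711696147918701) [ 0.5351713  -0.09625967]
0.16527733472692954
```

```bash
python3 -m handwheel '-4 -0.8 20 0 0;0 0 30 0 0;0 0 30 0 0;0 0 30 0 0;0 0 15 0 0'; python3 -m handwheel '0 0 0 0 0;0 0 0 0 0;0 0 0 0 0;0 0 0 0 0;0 0 0 0 0'
python3 - <<'E'
from h import *
go(.4721,-.0567,.000,.102)
E
```

```text
time_s: 15.28
ee_pos: [0.4787, -0.0555, 0.0198]
ee_rot: [-0.051, 0.999, 0.0, -0.002]
contact_force: [-0.6, 0.0, -1.7]
gripper_width: 0.0283
gripper_force: 59.4
time_s: 15.7
ee_pos: [0.4816, -0.0555, 0.0233]
ee_rot: [-0.051, 0.999, -0.0, 0.001]
contact_force: [-0.1, 0.0, -0.3]
gripper_width: 0.0279
gripper_force: 59.4
shift mm [ 9.6 -0.2 23.3] turn 0.000 tcp [ 0.4816 -0.0555  0.0233] t 15.7 q7 1.51 F [-0.1  0.  -0.3]
```

```bash
python3 -m handwheel '9.6 -0.2 0 0 0;0 0 0 0 0;0 0 0 0 0;0 0 0 0 0;0 0 0 0 0'
python3 - <<'E'
from h import *
go(.4721,-.0567,.000,.102)
E
```

```text
time_s: 16.12
ee_pos: [0.4714, -0.0566, 0.0222]
ee_rot: [-0.051, 0.999, -0.0, 0.0]
contact_force: [-0.1, 0.3, -1.9]
gripper_width: 0.0284
gripper_force: 59.5
shift mm [-0.7 -0.2 22.2] turn 0.000 tcp [ 0.4714 -0.0566  0.0222] t 16.12 q7 1.51 F [-0.1  0.3 -1.9]
```

```bash
python3 -m handwheel '-0.6 0 5 0 0;0 0 5 0 0;0 0 5 0 0;0 0 4 0 0;0 0 0 0 0'; python3 -m handwheel '0 0 1 0 0;0 0 0 0 0;0 0 1 0 0;0 0 0 0 0;0 0 0 0 0'
python3 - <<'E'
from h import *
go(.4721,-.0567,.000,.102)
E
```

```text
time_s: 16.53
ee_pos: [0.471, -0.0564, 0.0019]
ee_rot: [-0.051, 0.999, 0.0, -0.001]
contact_force: [-0.7, -0.6, -1.2]
gripper_width: 0.028
gripper_force: 59.5
time_s: 16.95
ee_pos: [0.4717, -0.0566, 0.0011]
ee_rot: [-0.051, 0.999, -0.0, 0.0]
contact_force: [1.0, -1.4, -1.1]
gripper_width: 0.0276
gripper_force: 59.5
shift mm [-0.4 -0.2  1.1] turn 0.000 tcp [ 0.4717 -0.0566  0.0011] t 16.95 q7 1.51 F [ 1.  -1.4 -1.1]
```

```bash
python3 -m handwheel '-0.4 0 0.7 0 0;0 0 0 0 0;0 0 0.7 0 0;0 0 0 0 0;0 0 0 0 0'; python3 -m handwheel '0 0 0.5 0 0;0 0 0 0 0;0 0 0.5 0 0;0 0 0 0 0;0 0 0 0 0'
```

```text
time_s: 17.37
ee_pos: [0.4722, -0.0565, -0.0004]
ee_rot: [-0.051, 0.999, -0.0, 0.0]
contact_force: [0.5, -0.3, -0.2]
gripper_width: 0.028
gripper_force: 59.5
time_s: 17.78
ee_pos: [0.4722, -0.0565, -0.0011]
ee_rot: [-0.051, 0.999, -0.0, 0.0]
contact_force: [-0.8, 0.6, 4.9]
gripper_width: 0.028
gripper_force: 60.0
```

Contact with the bed at the expected height. Release, lift, and look from above.

```bash
python3 -m handwheel '0 0 0 0 0.3;0 0 0 0 0.6;0 0 0 0 0.6;0 0 0 0 0.6;0 0 0 0 0.6'; python3 -m handwheel '0 0 -15 0 0.6;0 0 -30 0 0.6;0 0 -35 0 0.6;0 0 -35 0 0.5;-10 0 -35 0 0.5'; python3 -m handwheel '-30 0 0 0 0.3;-35 0 0 0 0.3;-30 0 0 0 0.3;-20 0 0 0 0.3;0 0 0 0 0.3';python3 - <<'E'
from h import *
m=camera_model("wrist"); p,d=read_camera("wrist"); o,M=tool(); np.savez("w9.npz",p=p,d=d,ee=o["ee_pos"],M=M,**{k:np.array(v) for k,v in m.items()}); cv2.imwrite("pics/w9.png",p[:,:,::-1])
go(.5477,-.0947,.1,.102)
a,c,B=max(comps(masks(p)["blue"],1000),key=lambda q:(q[0] if q[1][0]<380 else 0)); X=onz(m,pix(B),.049)[:,:2]-[.4969,-.0506]; ax=np.array([.9948,.1018]); n=np.array([-.1018,.9948])
s=X@ax;b=X@n; print(a,c,"s",s.min(),s.max(),"lat",b.min(),b.max(),"tab",b[s<-.008].min(),b[s<-.008].max(), np.median(depthpt(m,pix(B),d)[:,2]))
f=b[s<-.01]; 
for lo in (-.036,-.024,-.012,.004,.02,.035,.05,.065): k=(s>lo-.003)&(s<lo+.003); print(lo,b[k].min() if k.any() else None,b[k].max() if k.any() else None)
E
```

```text
time_s: 18.2
ee_pos: [0.472, -0.0565, -0.0015]
ee_rot: [-0.051, 0.999, 0.0, -0.0]
contact_force: [-0.0, 0.3, 0.4]
gripper_width: 0.0512
gripper_force: 0.0
time_s: 18.62
ee_pos: [0.4787, -0.0558, 0.1495]
ee_rot: [-0.051, 0.999, 0.0, -0.002]
contact_force: [0.6, 0.7, -0.8]
gripper_width: 0.0426
gripper_force: 0.0
time_s: 19.03
ee_pos: [0.6019, -0.0426, 0.1491]
ee_rot: [-0.052, 0.999, 0.0, 0.003]
contact_force: [-0.8, 0.5, -0.5]
gripper_width: 0.0255
gripper_force: 0.0
shift mm [ 55.9 -46.1  48.3] turn 0.001 tcp [ 0.5985 -0.0432  0.1484] t 19.08 q7 1.55 F [-0.2 -0.1  0.5]
8195 [258.5, 80.3] s -0.03866854579325886 0.06999570819557231 lat -0.03293897709975974 0.02678975121942461 tab -0.016860768078222284 0.012032816003191954 0.0487024274008071
-0.036 -0.016618876536253727 0.011777247878667567
-0.024 -0.016732813727351654 0.01195351651762598
-0.012 -0.01685345855266762 0.011364369648976354
0.004 -0.03212830809233268 0.026723139861424376
0.02 -0.03252135679248356 0.026392285674679775
0.035 -0.032898109056495956 0.026016188136457757
0.05 -0.03246497349333652 0.02563857856715155
0.065 -0.03285063266375739 0.02607724533397155
```

View pics/w9.png

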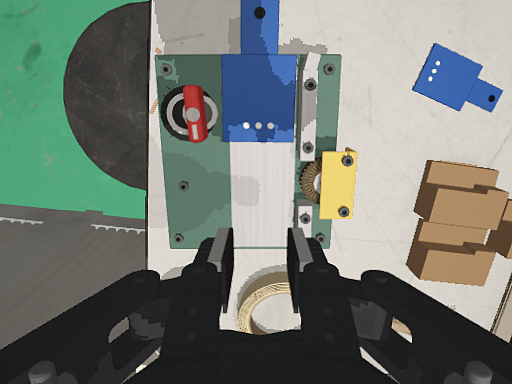

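The plate lies flat in the mouth (body columns 222–297, rows 54–142; tab out at the top), clear of the roller (190,113) and the fence. The wing runs from (192,86) to (199,142). I've now used ten views, so the rest is numeric.

Run:
```python
from h import *
m=np.load("w9.npz"); p=m["p"].astype(int); d=m["d"]
v,u=np.mgrid[78:150,160:225]; uv=np.c_[u.ravel(),v.ravel()]; P=depthpt(m,uv,d); H=(P[:,2]>.085)&(P[:,2]<.1)
M=np.zeros(p.shape[:2],np.uint8); M[uv[H][:,1],uv[H][:,0]]=1; M=max(comps(M,20),key=lambda q:q[0])[2]
X=onz(m,pix(M),.092)[:,:2].astype(np.float32); print(len(X),cv2.minAreaRect(X),"z",np.median(P[H][:,2]))
w,V=np.linalg.eigh(np.cov(X.T)); a=np.arctan(V[1,1]/V[0,1]); print("yaw",a,"angle",a-.102,np.sqrt(w),X.mean(0))
c=X.mean(0); go(.5477,-.0947,.12,a);
```

```text
929 ((0.5466830134391785, -0.09346651285886765), (0.03904116898775101, 0.011717521585524082), 11.04999828338623) z 0.09138385748876585
yaw 0.1889010910500383 angle 0.0869010910500383 [0.00329475 0.01101646] [ 0.5462022 -0.0936457]
shift mm [ 55.9 -46.1  28.3] turn -0.086 tcp [ 0.5985 -0.0432  0.1484] t 19.08 q7 1.55 F [-0.2 -0.1  0.5]
```

```bash
python3 -m handwheel '28.2 -22.6 0 0 0.5;28.2 -22.6 0 0 0.5;0 0 0 -0.087 0.5;0 0 25 0 0.5;0 0 20 0 0.5'; python3 -m handwheel '0 0 0 0 0.5;0 0 0 0 0.5;0 0 0 0 0.5;0 0 0 0 0.5;0 0 0 0 0.5'
python3 - <<'E'
from h import *
go(.547,-.094,.044,.189)
E
```

```text
time_s: 19.5
ee_pos: [0.5431, -0.0957, 0.1036]
ee_rot: [-0.093, 0.996, -0.0, 0.0]
contact_force: [-0.5, 0.3, -0.8]
gripper_width: 0.0429
gripper_force: 0.0
time_s: 19.92
ee_pos: [0.5456, -0.0944, 0.1047]
ee_rot: [-0.095, 0.996, -0.0, 0.001]
contact_force: [0.3, -0.1, 0.3]
gripper_width: 0.0429
gripper_force: 0.0
shift mm [-1.3  0.2 60.7] turn 0.000 tcp [ 0.5456 -0.0944  0.1047] t 19.92 q7 1.69 F [ 0.3 -0.1  0.3]
```

```bash
python3 -m handwheel '-1.3 0 20 0 0.5;0 0 20 0 0.5;0 0 13 0 0.5;0 0 5 0 0.5;0 0 2 0 0.5'; python3 -m handwheel '0 0 0 0 0.3;0 0 0 0 0.2;0 0 0 0 0;0 0 0 0 0;0 0 0 0 0'
python3 - <<'E'
from h import *
go(.547,-.094,.044,.189); o=get_obs(); print(o["gripper_width"],o["gripper_force"],o["ft_torque"])
E
```

```text
time_s: 20.33
ee_pos: [0.546, -0.0941, 0.0433]
ee_rot: [-0.095, 0.996, 0.0, -0.0]
contact_force: [-0.3, 0.4, 0.6]
gripper_width: 0.0429
gripper_force: 0.0
time_s: 20.75
ee_pos: [0.5473, -0.0956, 0.0448]
ee_rot: [-0.094, 0.996, -0.001, 0.001]
contact_force: [-0.4, -3.1, 5.5]
gripper_width: 0.0096
gripper_force: 61.1
shift mm [0.  1.6 0.7] turn -0.001 tcp [ 0.5473 -0.0956  0.0448] t 20.75 q7 1.66 F [-0.4 -3.1  5.5]
0.009555431489952615 61.14530861377716 [-0.57526016  0.05152887 -0.12636274]
```

The wing is gripped (9.6 mm). I centre 1.5 mm on the axis and start turning anticlockwise.

```bash
python3 -m handwheel '0 -1.4 0 0 0;0 0 0 -0.1 0;0 0 0 -0.1 0;0 0 0 -0.1 0;0 0 0 -0.1 0'; python3 -m handwheel '0 0 0 -0.1 0;0 0 0 -0.1 0;0 0 0 0 0;0 0 0 0 0;0 0 0 0 0'
python3 - <<'E'
from h import *
go(.5473,-.0956,.044,1.302); o=get_obs(); print(o["gripper_width"],o["gripper_force"],o["ft_torque"])
E
```

```text
time_s: 21.17
ee_pos: [0.5475, -0.0961, 0.0448]
ee_rot: [-0.292, 0.956, -0.001, 0.001]
contact_force: [0.1, -2.8, 6.0]
gripper_width: 0.0099
gripper_force: 61.3
time_s: 21.58
ee_pos: [0.5477, -0.0963, 0.0448]
ee_rot: [-0.385, 0.923, -0.001, 0.001]
contact_force: [0.4, -3.7, 7.2]
gripper_width: 0.0096
gripper_force: 61.4
shift mm [-0.2  0.7  0.8] turn -0.512 tcp [ 0.5477 -0.0963  0.0448] t 21.58 q7 2.08 F [ 0.4 -3.7  7.2]
0.009613084819359128 61.36249780654907 [-0.41177637  0.09259743  0.17491579]
```

```bash
python3 -m handwheel '0 0 0 -0.1 0;0 0 0 -0.1 0;0 0 0 -0.1 0;0 0 0 -0.1 0;0 0 0 -0.05 0'; python3 -m handwheel '0 0 0 -0.04 0;0 0 0 0 0;0 0 0 0 0;0 0 0 0 0;0 0 0 0 0'
python3 - <<'E'
from h import *
go(.5473,-.0956,.044,1.302); o=get_obs(); print(o["gripper_width"],o["gripper_force"],o["ft_torque"])
E
```

```text
time_s: 22.0
ee_pos: [0.5481, -0.0966, 0.0448]
ee_rot: [-0.582, 0.813, -0.001, 0.001]
contact_force: [1.1, -2.7, 5.7]
gripper_width: 0.0096
gripper_force: 61.3
time_s: 22.42
ee_pos: [0.5482, -0.0966, 0.0448]
ee_rot: [-0.597, 0.802, -0.001, 0.001]
contact_force: [0.9, -4.0, 4.9]
gripper_width: 0.0098
gripper_force: 61.2
shift mm [-0.7  1.1  0.8] turn -0.023 tcp [ 0.5482 -0.0966  0.0448] t 22.42 q7 2.42 F [ 0.9 -4.   4.9]
0.009814353600987638 61.21147871017456 [-0.54540768 -0.1159466   0.0026055 ]
```

Angle ≈1.18 (gap ≈61.2 mm). Release, lift, turn back and check by camera.

```bash
python3 -m handwheel '0 0 0 0 0.2;0 0 0 0 0.4;0 0 0 0 0.5;0 0 0 0 0.5;0 0 -8 0 0.5'; python3 -m handwheel '0 0 -30 0 0.5;0 0 -35 0 0.5;0 0 -30 0.1 0.5;0 0 0 0.12 0.4;0 0 0 0.12 0.3';python3 -m handwheel '0 0 0 0.12 0.3;0 0 0 0.12 0.3;0 0 0 0.12 0.3;0 0 0 0.12 0.3;0 0 0 0.12 0.3'; python3 -m handwheel '0 0 0 0.12 0.3;0 0 0 0.117 0.3;-25 22 0 0 0.3;-28 22 0 0 0.3;0 0 0 0 0.3'
cat > chk.py <<'E'
from h import *
m=camera_model("wrist"); p,d=read_camera("wrist"); ax=np.array([.9948,.1018]); n=np.array([-.1018,.9948]); G=np.array([.4969,-.0506])
uv=pix(np.ones(d.shape)); uv=uv[uv[:,1]<225]; P=depthpt(m,uv,d); H=(P[:,2]>.085)&(P[:,2]<.1)&(np.linalg.norm(P[:,:2]-[.547,-.0945],axis=1)<.03)
M=np.zeros(p.shape[:2],np.uint8); M[uv[H][:,1],uv[H][:,0]]=1; X=onz(m,pix(max(comps(M,20),key=lambda q:q[0])[2]),.092)[:,:2].astype(np.float32)
w,V=np.linalg.eigh(np.cov(X.T)); a=np.arctan(V[1,1]/V[0,1]); print("wing angle",a-.102,cv2.minAreaRect(X),len(X))
for A,c,B in comps(masks(p)["blue"],500):
    X=onz(m,pix(B),.049)[:,:2]-G; s=X@ax;b=X@n
    if abs(b.mean())<.02: print(A,c,"s",s.min(),s.max(),[(lo,round(b[abs(s-lo)<.003].min(),4),round(b[abs(s-lo)<.003].max(),4)) for lo in (-.03,-.02,-.005,.005,.02,.05,.065,.08) if (abs(s-lo)<.003).any()], "rowmin",pix(B)[:,1].min(), "z",np.median(depthpt(m,pix(B),d)[:,2]))
E
python3 - <<'E'
from h import *
import chk
t=G=np.array([.4969,-.0506])+chk.ax*(-.075)+chk.n*(-.0); print(t); go(t[0],t[1],.15,.102)
E
```

```text
time_s: 22.83
ee_pos: [0.5449, -0.0951, 0.0506]
ee_rot: [-0.597, 0.802, 0.001, -0.001]
contact_force: [0.5, -0.2, 0.1]
gripper_width: 0.0428
gripper_force: 0.0
time_s: 23.25
ee_pos: [0.5481, -0.0954, 0.1494]
ee_rot: [-0.45, 0.893, -0.001, 0.002]
contact_force: [-0.0, 0.3, -0.0]
gripper_width: 0.0259
gripper_force: 0.0
time_s: 23.67
ee_pos: [0.5462, -0.0952, 0.1471]
ee_rot: [-0.166, 0.986, 0.0, 0.0]
contact_force: [-0.6, 0.3, -0.2]
gripper_width: 0.0256
gripper_force: 0.0
time_s: 24.08
ee_pos: [0.6007, -0.0385, 0.1481]
ee_rot: [-0.055, 0.998, 0.003, 0.004]
contact_force: [1.1, 1.4, -0.1]
gripper_width: 0.0253
gripper_force: 0.0
wing angle 1.1835683474041019 ((0.5469142198562622, -0.09356287866830826), (0.04005470871925354, 0.011349842883646488), 73.2491683959961) 925
8280 [254.5, 80.5] s -0.03895656282222911 0.06966684395996246 [(-0.03, np.float64(-0.0174), np.float64(0.0117)), (-0.02, np.float64(-0.0167), np.float64(0.0119)), (-0.005, np.float64(-0.0168), np.float64(0.0122)), (0.005, np.float64(-0.032), np.float64(0.0275)), (0.02, np.float64(-0.0315), np.float64(0.0272)), (0.05, np.float64(-0.0313), np.float64(0.0274)), (0.065, np.float64(-0.0308), np.float64(0.0279))] rowmin 0 z 0.04869097842597089
[ 0.42229  -0.058235]
shift mm [176.3   2.3  -3.2] turn 0.007 tcp [ 0.5978 -0.0413  0.1476] t 24.13 q7 1.51 F [-0.1 -0.2  0.1]
```

The wing reads 1.184 rad and the plate is still at the mouth, shoulder at 0. Now to push from the tab's end with closed fingers.

```bash
python3 -m handwheel '20 0 0 0.007 0;36 0 0 0 0;36 0 0 0 0;36 0 0 0 0;36 0 0 0 0'; python3 -m handwheel '5 0 0 0 0;0 0 0 0 0;0 0 0 0 0;0 0 0 0 0;0 0 0 0 0'
python3 - <<'E'
from h import *
go(.4295,-.0595,.007,.102); m=camera_model("wrist"); p,d=read_camera("wrist")
for A,c,B in comps(masks(p)["blue"],300):
    X=onz(m,pix(B),.049)[:,:2]-[.4969,-.0506]; s=X@[.9948,.1018]; b=X@[-.1018,.9948]; print(A,c,s.min(),b.min(),b.max())
E
```

```text
time_s: 24.55
ee_pos: [0.4288, -0.0626, 0.1467]
ee_rot: [-0.047, 0.999, -0.0, -0.001]
contact_force: [-1.3, -1.1, 0.0]
gripper_width: -0.0001
gripper_force: 0.0
time_s: 24.97
ee_pos: [0.4287, -0.0624, 0.1469]
ee_rot: [-0.048, 0.999, 0.0, 0.001]
contact_force: [-0.2, 0.0, -0.2]
gripper_width: 0.0002
gripper_force: 0.0
shift mm [ -0.8   2.8 139.9] turn -0.006 tcp [ 0.4287 -0.0624  0.1469] t 24.97 q7 1.54 F [-0.2  0.  -0.2]
1842 [310.7, 104.5] -0.1815221718624502 0.015888986436354037 0.05893811232778433
389 [262.4, 221.1] -0.04022644701274992 -0.017318353114684968 0.012416714631245367
2284 [433.7, 246.9] -0.035399701195906644 0.1236847318754031 0.19958476906128553
```

```bash
python3 -m handwheel '0 2.5 20 -0.006 0;0 0 35 0 0;0 0 35 0 0;0 0 30 0 0;0 0 18 0 0'; python3 -m handwheel '0 0 2 0 0;0 0 0 0 0;0 0 0 0 0;0 0 0 0 0;0 0 0 0 0'
python3 - <<'E'
from h import *
go(.4969-.025*.9948,-.0506-.025*.1018-.002,.007,.102)
E
```

```text
time_s: 25.43
ee_pos: [0.4265, -0.0598, 0.0059]
ee_rot: [-0.051, 0.999, 0.0, -0.001]
contact_force: [-0.1, 0.4, 0.1]
gripper_width: 0.0
gripper_force: 0.0
time_s: 25.85
ee_pos: [0.4274, -0.0603, 0.0078]
ee_rot: [-0.05, 0.999, -0.0, 0.001]
contact_force: [-0.2, -0.5, 0.5]
gripper_width: 0.0
gripper_force: 0.0
shift mm [-44.9   0.6   0.9] turn -0.001 tcp [ 0.4274 -0.0603  0.0078] t 25.85 q7 1.4 F [-0.2 -0.5  0.5]
```

```bash
python3 -m handwheel '-6 0.5 0 0 0;-6 0 0 0 0;-4 0 0 0 0;-3 0 0 0 0;-3 0 0 0 0'; python3 -m handwheel '-3 0 0 0 0;-3 0 0 0 0;-3 0 0 0 0;-3 0 0 0 0;0 0 0 0 0';python3 - <<'E'
from h import *
go(.4969-.025*.9948,-.0506-.025*.1018-.002,.007,.102)
E
```

```text
time_s: 26.27
ee_pos: [0.4488, -0.0574, 0.0068]
ee_rot: [-0.051, 0.999, -0.0, 0.0]
contact_force: [-0.4, -0.1, 0.3]
gripper_width: -0.0
gripper_force: 0.1
time_s: 26.68
ee_pos: [0.4611, -0.0561, 0.0066]
ee_rot: [-0.051, 0.999, 0.0, 0.001]
contact_force: [0.5, 0.1, 0.3]
gripper_width: 0.0002
gripper_force: 0.0
shift mm [-11.   -0.2  -0.4] turn -0.001 tcp [ 0.4611 -0.0561  0.0066] t 26.68 q7 1.4 F [0.5 0.1 0.3]
```

Moving freely. The last 11 mm, then back off, lift, and check.

```bash
python3 -m handwheel '-3 0 0 0 0;-3 0 0 0 0;-3 0 0 0 0;-2 0 0 0 0;0 0 0 0 0'; python3 -m handwheel '0 0 0 0 0;0 0 0 0 0;10 0 0 0 0;20 0 0 0 0;0 0 0 0 0'; python3 -m handwheel '0 0 -20 0 0;0 0 -35 0 0;0 0 -35 0 0;0 0 -30 0 0;0 0 -25 0 0'; python3 -m handwheel '-30 0 0 0 0;-36 0 0 0 0;-36 0 0 0 0;-36 0 0 0 0;-25 0 0 0 0'; python3 -m handwheel '0 0 0 0 0;0 0 0 0 0;0 0 0 0 0;0 0 0 0 0;0 0 0 0 0'; python3 chk.py
```

```text
time_s: 27.1
ee_pos: [0.4719, -0.055, 0.0067]
ee_rot: [-0.051, 0.999, 0.0, 0.001]
contact_force: [-0.1, -0.8, 0.2]
gripper_width: -0.0002
gripper_force: 0.0
time_s: 27.52
ee_pos: [0.4343, -0.0589, 0.0064]
ee_rot: [-0.05, 0.999, -0.0, -0.004]
contact_force: [-1.8, -0.1, 0.2]
gripper_width: 0.0001
gripper_force: 0.0
time_s: 27.93
ee_pos: [0.4406, -0.0582, 0.1536]
ee_rot: [-0.051, 0.999, -0.0, 0.001]
contact_force: [0.1, -0.6, -0.1]
gripper_width: -0.0001
gripper_force: 0.0
time_s: 28.35
ee_pos: [0.6062, -0.0412, 0.1518]
ee_rot: [-0.051, 0.999, 0.0, 0.001]
contact_force: [0.7, -0.7, 0.2]
gripper_width: -0.0001
gripper_force: 0.0
time_s: 28.77
ee_pos: [0.6014, -0.0421, 0.1514]
ee_rot: [-0.05, 0.999, -0.0, -0.001]
contact_force: [0.1, 0.2, -0.7]
gripper_width: 0.0
gripper_force: 0.0
wing angle 1.1811785637742778 ((0.5468559861183167, -0.09406314045190811), (0.039172910153865814, 0.01125678513199091), 73.03376770019531) 876
7544 [259.1, 112.6] s -0.01476324224566229 0.09433400941203958 [(-0.005, np.float64(-0.0172), np.float64(0.0116)), (0.005, np.float64(-0.0165), np.float64(0.0117)), (0.02, np.float64(-0.0167), np.float64(0.0119)), (0.05, np.float64(-0.0313), np.float64(0.0283)), (0.065, np.float64(-0.0309), np.float64(0.0278)), (0.08, np.float64(-0.0312), np.float64(0.0283))] rowmin 36 z 0.048680016760072026
```

```bash
python3 -c "
from bench import *
print(finish_job())"
```

```text
the job is handed in; nothing more can be done
None
```

The job is handed in: the blue plate lies flat in the guide with about 15 mm of its 40 mm tab hanging out, and the roller is set at about 1.18 rad (61.2 mm gap, about 1.2 mm play). I did not check the grey plates by camera after the slide.

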